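# Gauge a mortise and mark its depth

## Robot

A 7-joint arm with a two-finger parallel gripper is mounted at the origin on a cart in front of the work surface, level with it; the furniture and walls round the work are solid. World frame = base frame: x ahead of the robot, y to its left, z up, the work surface at z = 0. Lengths are in m, angles in rad, forces in N, time in s.
With the tool pointing down it reaches from about 0.425 to 0.875 m from the base axis. Payload 4.7 kg.
Tool frame: the origin (TCP) lies midway between the tips of the shut fingers; the grasp point (between the pads) lies 19 mm behind it (r.hold_point_z is the distance from the TCP to the grasp point, in m); z points along the fingers, y is the line along which they close (so a half turn about z gives the same grasp; the last joint's range is limited). The gripper opens to 87 mm and grips with 3 to 60 N. Pads are 19 mm wide; open, the fingers measure 117 mm over their backs; the gripper's body (75 mm by 190 mm) begins 51 mm behind the grasp point.
Start: joints at [1.347, 0.321, -0.07, 1.45, 0.023, 1.371, -0.057], TCP at [0.153, -0.632, 0.223] pointing down, gripper open.
Joint ranges: [-2.86, 2.86], [-0.3, 2.09], [-1.38, 1.24], [0.06, 2.45], [-1.56, 4.7], [0.09, 2.05], [-2.69, 2.69]. Speed limits (rad/s): [2.57, 2.57, 3.14, 3.14, 3.14, 3.14, 3.14].

## Interface

Orientations are given as a unit quaternion [x, y, z, w].
In Python, from cell import r, vision gives the robot as it stands.
- The arm moves only by the tool arm_command, never from a script. Its argument "series" is one flat list of numbers, 7 for each row, row after row: the shift along the tool's x, y, z in units of 40 mm (1.0 is 40 mm), then the turn, a rotation vector about the tool's x, y, z in units of 5 degrees (1.0 is 5 degrees), then the opening, from 0 (shut) to 1 (fully open). A call has 1 to 8 rows; each row shifts and turns the commanded pose from where the row before left it, along the tool's axes as they then stand; what a row does not reach is not made up. A row lasts 1/12 s, in which the tool goes at most 41.7 mm and 7.16 degrees, less where a joint would pass 70% of its speed; a pose out of reach is approached as far as the arm can. A call is refused whole if a number of a shift passes 1 or a number of a turn 1, either way. A call with a gripper value outside its range is refused whole. The fingers move at their own pace and stop on an object; the grip force is fixed at half the most. Time passes only in rows, so rows that do not move let the fingers close. It gives the time, the measured TCP pose, the force, the opening and the grip force at its end, in the units of the state.
- r.observe(): the state, without advancing time (a new reading comes with each control period).
- vision.get_image(name): name is "scene" or "side" or "wrist"; returns (picture, depth): 400x640x3 uint8, red, green, blue; 400x640 float32, m along the optical axis (not along the pixel's ray), 0 where there is no reading.
- vision.camera_info(name): a dict with "K" (3x3 intrinsics, pixels), "rvec" (rotation vector, rad) and "tvec" (3), from world to camera coordinates, as OpenCV has them. Camera axes: x right, y down, z forward; pixel columns grow to the right and rows downward; lengths in m; the calibration is good to about 2 mm. A picture is of the moment at which its call begins: read the wrist's pose just before it. camera_info takes no time and is no camera call; for the wrist camera it gives the pose at the moment of the call.
- r.close_job(): hands the job in; it is judged then, once.
Trained networks look in the newest picture that a camera, given by its name, has taken for a name from the list of things; names that differ only in an ending like _2 or _b are one class to them, and where a whole thing is asked for, a point or a joint stands for the part that bears it (a point fixed in the world has none). Each returns a list of dicts, best first, with "conf" (0 to 1); they miss things now and then, are a little off and sometimes report something else, mostly with a low value. They report only what shows in the picture. A call takes as long as a camera call. They do not tell look-alikes from the thing itself.
- vision.recognise(thing, camera): "rect" ([left, top, width, height] in pixels, round what is visible of it).
- vision.trace(thing, camera): "region" (400x640 bool, what is visible of it) and "rect" ([left, top, width, height] in pixels, round what is visible of it).
The state is a dict: "time": time; "joint_pos": joint angles; "qvel": joint speeds; "effort": joint torques, N m; "tool_pos": TCP position; "tool_rot": TCP orientation; "force": force on the tool from outside, world axes, zero at the start; "torque": the same for the moment, N m; "finger_gap": finger opening in m; "gripper_force": force on a finger pad.
Only numpy, scipy, OpenCV 4.12 (cv2) and the standard library are available. Lean on these libraries where they do the work, as an engineer would, in place of code of your own. Each camera call takes 0.05 s, during which the arm holds its last target. There are 200 camera calls.

## Task

Measure how deep the mortise in the dark wooden block is: slide the carriage of the depth gauge fully back to its end stop, then lay the brass depth rod in the gauge's channel in front of it. Slide the carriage forward so that it pushes the rod into the mortise until the rod bottoms, and leave it against the rod; then slide the red pointer so that its line is level with the carriage's pushing face, to mark how much of the rod sticks out. Leave the sanding block alone.

Things in the scene. Friction and masses are not known exactly. Their poses are not given: they have to be found in the camera images.
- gauge: Depth gauge fixed to the worktop: plywood base 124 x 328 x 18 mm, turned up to 0.15 rad. Origin on the worktop under the channel's centre line; +z up, +y along the slide, away from the dark wooden block (about the robot's left), +x away from the robot. Carriage rail at x = 31 to 45 mm, up to z = 30; graduated pointer rail at x = -56 to -40, up to z = 26.
- channel (a point): Top of the white channel floor (21 mm wide, along gauge y, z = 30 mm) at gauge y = 15 mm: a good place for the middle of the rod. Axes as the gauge's. Here the sides are open for the fingers; beyond, at gauge y = -63 to -35 and 45 to 72 mm, pairs of aluminium cheeks lean outward, 23 mm apart at the floor, 40 mm at their top (z = 45 mm).
- mortise_mouth (a point): Middle of the lower edge of the mortise's mouth, level with the channel floor, at gauge y = -65 mm; axes as the gauge's. The mortise is 26 mm wide and 26 mm high and runs to -y into the dark wooden block, which is 70 mm wide, 90 mm long and reaches up to z = 74 mm.
- mortise_floor: The bottom of the mortise, 40 to 80 mm inside the block, different each time and hardly visible. Origin on its flat face, on the centre line, level with the channel floor; axes as the gauge's. A bottomed rod has its centre at y = 70 mm and its outer end at y = 140 mm here. It does not yield.
- carriage (a joint): Travel of the carriage along its rail, m: 0 = fully back against the end stop (face at gauge y = 105 mm), growing towards the block, up to 0.13. It stays where it is left (3 N of friction). It starts 35 to 80 mm forward, too near the block for the rod to fit in.
- carriage_face (a point): Middle of the carriage's flat pushing face (20 mm wide, z = 33 to 53 mm), which looks to the block; axes as the gauge's, z = 39 mm. The carriage reaches 40 mm behind the face (+y), its bridge up to z = 60 mm. A thin black finger hangs from the bridge on the pointer's side, flush with the face.
- carriage_grip (a point): Middle of the carriage's black grip: an upright block 32 mm (x) by 24 mm (y, along the slide), standing free on the bridge from z = 60 to 97 mm; the point is at z = 79 mm, 22 mm behind the pushing face.
- pointer (a joint): Travel of the red pointer along its graduated rail, m: 0 = the end away from the block (gauge y = 110 mm), growing towards the block, up to 0.145. It stays where it is left (2 N of friction). It starts at 0 to 0.045. Carriage and pointer pass one another freely.
- pointer_line (a point): The red pointer's line, in the middle of its upright grip (18 mm in x, 16 mm in y along the slide, z = 35 to 75 mm, a white line across its top); the point is at z = 57 mm, on gauge x = -48 mm; axes as the gauge's. The slider under the grip is 22 x 28 mm.
- rod: The depth rod: a loose square brass bar 18 x 140 x 18 mm, 0.1 to 0.2 kg, lying on the worktop to the left or right, its long axis (y) roughly left to right. Origin at the centre of its underside. Either end may go first.
- rod_center (a point): The centre of the depth rod, 9 mm above its underside; axes as the rod's.
- sanding_block: A loose wooden sanding block 40 x 90 x 31 mm with a dark sole, a bystander on the other side. Origin at the centre of its underside.
Not all that is in view belongs to the job. Of the things like the rod, leave any that is pink or purple; of the rest the larger one is meant.

How it is judged:
By the outcome, as a careful person would: the job done as asked, in the order asked, and still so for the second after the job is handed in, with the robot touching nothing.
It also fails if it takes over 72 s, if anything falls off the work surface, if the arm or the gripper's body presses on something with over 40 N, if the wrist force passes 120 N, or if a joint passes its speed limit or range.

## Working session

There is one attempt and no reset: what is moved stays moved. The work goes in short steps, Python scripts to look and compute and a tool call to move; the robot and the scene stay as the last step left them, time stands still between calls to the robot, and variables do not carry over. Pictures are saved under pics/ and viewed, at most 10 in all, crops included, and the job is handed in when it is done.

Besides the shell and the picture viewer there is one more tool, called after ">>>" in YAML: its name, and indented under it one key for each argument. arm_command: Moves the arm, as the interface text tells. Its arguments: {"type":"object","properties":{"series":{"type":"array","items":{"type":"number"}}},"required":["series"]}

```bash
mkdir -p pics; ls; python3 - <<'E'
from cell import r, vision
import cv2,numpy as np
s=r.observe();print(s)
for n in("scene","side"):
    p,d=vision.get_image(n);cv2.imwrite(f"pics/{n}0.png",p[:,:,::-1]);i=vision.camera_info(n);print(n,i)
    for t in("gauge","rod","sanding_block","carriage","carriage_grip","pointer","pointer_line"):
        print(t,[(round(x["conf"],2),x["rect"]) for x in vision.recognise(t,n)][:4])
E
```

```text
pics
{'time': 0.0, 'joint_pos': array([ 1.34708639,  0.321848  , -0.07011992,  1.45164368,  0.02264219,
        1.37077931, -0.05686641]), 'qvel': array([-0.00014418,  0.00068288,  0.00212984,  0.00026826,  0.00051231,
       -0.00017521, -0.00113315]), 'effort': array([-4.02518690e-04, -4.91289425e+01, -4.03987085e-01, -3.12529314e+01,
       -6.37701340e-02,  4.37008368e-02,  1.78666255e-04]), 'tool_pos': array([ 0.15295646, -0.63119767,  0.22146127]), 'tool_rot': array([ 9.92932440e-01,  1.18677197e-01, -1.74279657e-04, -9.29068073e-04]), 'force': array([ 0.33515621,  0.39883403, -1.03841168]), 'torque': array([0.06039116, 0.00069089, 0.00480847]), 'gripper_force': 0.0, 'finger_gap': 0.08717689019339206}
scene {'K': array([[376.40175833,   0.        , 320.87615384],
       [  0.        , 376.40175833, 201.24211823],
       [  0.        ,   0.        ,   1.        ]]), 'rvec': array([ 1.03792921, -2.53129791,  0.9321686 ]), 'tvec': array([0.30095291, 0.37147001, 1.08863121])}
gauge [(0.72, [227.7, 174.1, 86.8, 86.2])]
rod [(0.66, [403.9, 187.1, 26.3, 6.0]), (0.63, [357.9, 178.4, 28
[... 333 characters left out ...]
': array([[377.02274119,   0.        , 322.61064834],
       [  0.        , 377.02274119, 201.7592715 ],
       [  0.        ,   0.        ,   1.        ]]), 'rvec': array([1.92434744, 0.01973139, 0.02224899]), 'tvec': array([-0.52711555,  0.04793465,  1.16771175])}
gauge [(0.75, [333.7, 179.7, 52.2, 60.6])]
rod [(0.78, [367.9, 249.9, 56.8, 21.1]), (0.75, [287.5, 251.2, 10.3, 24.2]), (0.75, [198.7, 297.3, 31.3, 9.7]), (0.49, [332.7, 245.6, 2.0, 20.9])]
sanding_block [(0.46, [293.4, 177.6, 21.7, 17.6]), (0.36, [343.1, 180.1, 25.1, 24.9])]
carriage []
carriage_grip [(0.53, [342.1, 183.0, 27.4, 17.3])]
pointer [(0.58, [338.7, 180.4, 29.0, 20.8])]
pointer_line [(0.42, [334.1, 186.6, 1.8, 17.2])]
```

```bash
python3 - <<'E'
import cv2,numpy as np
a=cv2.imread("pics/scene0.png")[150:350,200:460];b=cv2.imread("pics/side0.png")[150:350,180:440]
cv2.imwrite("pics/both0.png",np.vstack([cv2.resize(a,(390*1,300),interpolation=3),cv2.resize(b,(390,300),interpolation=3)]))
cv2.imwrite("pics/both0.png",np.hstack([cv2.resize(a,(400,308),interpolation=3),cv2.resize(b,(400,308),interpolation=3)]))
E
```

```text
(no output)
```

View pics/both0.png

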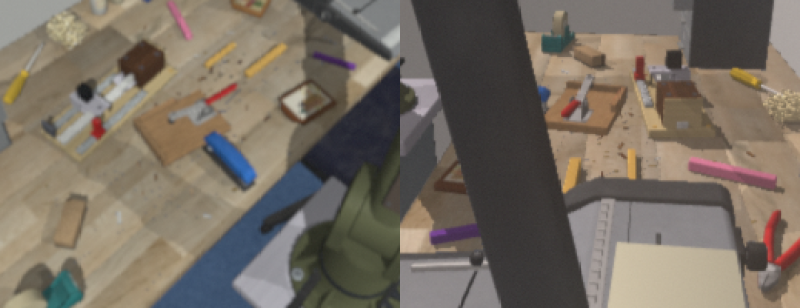

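View pics/scene0.png

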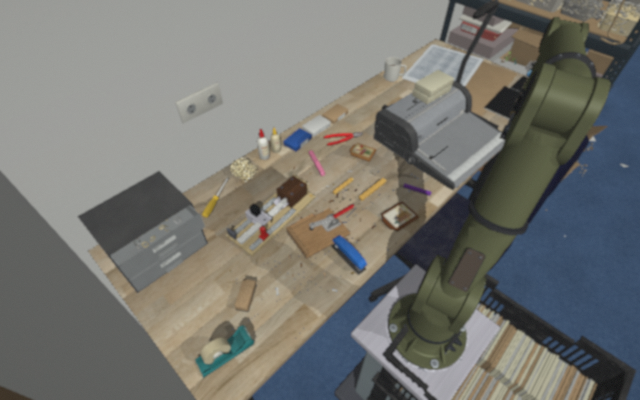

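The scene shows two brass bars, at about (344,186) small and (372,188) larger. The larger one is the rod. The pink bar at (317,162) and purple bar at (417,188) stay put. The gauge is at about (268,215), its carriage at (257,212) and the red pointer at (263,233).

```bash
cat > h.py <<'E'
from cell import r, vision
import cv2,numpy as np
from scipy.spatial.transform import Rotation as R
def cam(n):
    i=vision.camera_info(n);return i["K"],R.from_rotvec(np.ravel(i["rvec"])).as_matrix(),np.ravel(i["tvec"])
def cloud(d,c,m=None):
    K,Rm,t=c;v,u=np.nonzero((d>0)&(True if m is None else m));z=d[v,u]
    return ((np.c_[(u-K[0,2])/K[0,0]*z,(v-K[1,2])/K[1,1]*z,z]-t)@Rm)
def plane(px,z,c):  # pixel -> world at height z
    K,Rm,t=c;px=np.atleast_2d(px);d=np.c_[(px-K[:2,2])/[K[0,0],K[1,1]],np.ones(len(px))]@Rm;o=-t@Rm
    return o+d*((z-o[2])/d[:,2])[:,None]
def proj(P,c):
    K,Rm,t=c;q=np.atleast_2d(P)@Rm.T+t;return q[:,:2]/q[:,2:]*[K[0,0],K[1,1]]+K[:2,2]
E
python3 - <<'E'
from h import *
for n in("scene","side"):
    c=cam(n);p,d=vision.get_image(n)
    for t in("rod","gauge","carriage_grip","pointer","sanding_block"):
        for x in vision.trace(t,n)[:4]:
            m=x["region"];q=cloud(d,c,cv2.erode(m.astype(np.uint8),np.ones((2,2)))>0)
            if len(q)<5:continue
            e=np.linalg.eigh(np.cov(q[:,:2].T));a=e[1][:,1]
            w=plane(np.argwhere(m)[:,::-1],0.018,c)
            print(n,t,round(x["conf"],2),x["rect"],m.sum(),"med",np.median(q,0).round(3),"zmax",q[:,2].max().round(3),"dir",np.arctan2(-a[0],a[1]).round(2),"len",np.ptp(q[:,:2]@a).round(3),p[m].mean(0).astype(int))
E
```

```text
scene rod 0.65 [309.5, 147.8, 14.4, 26.5] 139 med [ 0.706 -0.257  0.018] zmax 0.024 dir 1.18 len 0.13 [172 111 127]
scene rod 0.61 [404.6, 186.5, 24.2, 8.0] 139 med [ 0.321 -0.429  0.012] zmax 0.019 dir 1.97 len 0.092 [76 55 85]
scene rod 0.58 [332.1, 179.8, 16.2, 15.9] 114 med [ 0.541 -0.241  0.011] zmax 0.018 dir -0.03 len 0.1 [176 146  89]
scene rod 0.55 [359.6, 178.1, 25.4, 18.9] 156 med [ 0.446 -0.31   0.017] zmax 0.024 dir -0.02 len 0.141 [182 148  85]
scene gauge 0.87 [228.6, 174.6, 86.1, 81.7] 2995 med [0.605 0.055 0.028] zmax 0.1 dir 0.04 len 0.33 [129 118 103]
scene carriage_grip 0.53 [246.6, 205.6, 23.5, 22.7] 297 med [0.624 0.103 0.061] zmax 0.1 dir 1.97 len 0.087 [109 108 111]
scene carriage_grip 0.22 [356.3, 178.5, 28.3, 21.3] 207 med [ 0.446 -0.304  0.016] zmax 0.024 dir -0.03 len 0.145 [176 144  86]
scene pointer 0.63 [258.7, 226.5, 9.2, 14.5] 92 med [0.56  0.131 0.045] zmax 0.077 dir -0.37 len 0.024 [136  57  50]
scene pointer 0.28 [245.1, 206.4, 26.9, 20.2] 303 med [0.624 0.104 0.061] zmax 0.1 dir 1.95 len 0.087 [108 108 110]
scene sanding_block 0.9 [237.9, 282.5, 1
[... 320 characters left out ...]
0.65 [283.2, 252.6, 15.4, 21.9] 152 med [ 0.456 -0.293  0.018] zmax 0.02 dir -0.08 len 0.103 [188 146  82]
side rod 0.4 [331.2, 247.3, 3.2, 19.6] 93 med [ 0.548 -0.247  0.014] zmax 0.016 dir -0.02 len 0.093 [203 158  90]
side gauge 0.58 [327.6, 182.8, 58.7, 56.4] 2151 med [ 0.623 -0.076  0.039] zmax 0.099 dir 0.16 len 0.474 [119 101  83]
side carriage_grip 0.54 [342.2, 179.3, 26.9, 24.9] 355 med [0.637 0.084 0.061] zmax 0.099 dir 1.59 len 0.086 [100  93  91]
side pointer 0.47 [334.4, 186.0, 4.2, 15.6] 93 med [0.57  0.12  0.049] zmax 0.075 dir -0.29 len 0.08 [116  64  56]
side sanding_block 0.57 [292.1, 177.2, 23.6, 18.9] 242 med [0.453 0.276 0.023] zmax 0.034 dir 0.63 len 0.153 [126 105  84]
```

```bash
python3 - <<'E'
from h import *
H={}
for n in("scene","side"):
    c=cam(n);p,d=vision.get_image(n);q=cloud(d,c)
    for P in q:
        k=(int(np.floor(P[0]*10)),int(np.floor(P[1]*10)))
        if 0<=k[0]<10 and -9<=k[1]<6: H.setdefault((n,)+k,[]).append(P[2])
for n in("scene","side"):
    print(n,"rows x 0..0.9; cols y -0.9..0.5")
    for i in range(10): print(i/10,[ (int(100*np.percentile(H[n,i,j],98)) if (n,i,j) in H else None) for j in range(-9,6)])
p,d=vision.get_image("wrist");cv2.imwrite("pics/w0.png",p[:,:,::-1]);c=cam("wrist");print("campos",-c[2]@c[1],"axis",c[1][2],"right",c[1][0])
E
```

```text
scene rows x 0..0.9; cols y -0.9..0.5
0.0 [None, None, None, 65, 68, 69, 72, 74, 72, 40, 5, None, None, None, 89]
0.1 [None, -22, 64, 65, 67, 67, None, 0, 1, 1, 0, -73, None, None, 82]
0.2 [4, 4, 4, 4, 0, 1, 1, 0, 5, 0, 0, 0, 0, 0, 77]
0.3 [5, 5, 5, 5, 1, 1, 1, 0, 6, 0, 0, 0, 4, 8, 71]
0.4 [51, 15, 14, 14, 0, 2, 2, 6, 6, 5, 0, 3, 3, 0, 65]
0.5 [21, 21, 15, 15, 1, 0, 1, 1, 6, 5, 7, 0, 0, 0, 60]
0.6 [None, 21, 15, 15, 1, 0, 2, 7, 7, 9, 9, 20, 21, 21, 54]
0.7 [0, 0, 0, 1, 2, 1, 1, 0, 0, 0, 1, 21, 21, 21, 49]
0.8 [0, 0, 0, 2, 2, 2, 9, 13, 5, 4, 2, 21, 21, 21, 44]
0.9 [39, 41, 44, 47, 50, 53, 55, 58, 61, 64, 66, 69, 72, 69, 51]
side rows x 0..0.9; cols y -0.9..0.5
0.0 [None, None, 3, 11, 11, 12, 4, 57, 49, 31, 5, None, None, None, None]
0.1 [None, 33, 50, 38, None, None, None, 0, 1, 1, 0, None, None, None, 59]
0.2 [None, 33, 32, 4, 1, 1, 1, 0, None, None, None, None, 0, 0, 55]
0.3 [None, 5, 5, 6, 1, 0, None, 1, 5, 0, 0, 0, 4, 8, 67]
0.4 [49, 14, 14, 15, None, 2, 1, 6, 6, 5, 0, 3, 3, 0, 68]
0.5 [21, 21, 15, 15, None, None, 1, 1, 6, 6, 7, 0, 0, 0, 68]
0.6 [21, 21, 14, 15, 0, 0, 1, 7, 7, 9, 9, 20, 21, 21, 68]
0.7 [None, None, 0, 1, 1, 1, 1, 0, 0, 0, 2, 21, 21, 21, 69]
0.8 [None, None, 2, 2, 2, 2, 11, 13, 5, 4, 2, 21, 21, 21, 69]
0.9 [None, None, 22, 45, 55, 56, 57, 59, 60, 62, 63, 64, 66, 67, 69]
campos [ 0.21754857 -0.61686106  0.38491601] axis [-0.23439017 -0.05761939 -0.97043354] right [ 2.36158968e-01 -9.71714213e-01  6.55623361e-04]
```

>>> arm_command:
  series: [0.58, -0.59, -0.05, 0, 0, 0, 1, 0.58, -0.59, -0.05, 0, 0, 0, 1, 0.58, -0.59, -0.05, 0, 0, 0, 1, 0.58, -0.59, -0.05, 0, 0, 0, 1, 0.58, -0.59, -0.05, 0, 0, 0, 1, 0.58, -0.59, -0.05, 0, 0, 0, 1, 0.58, -0.59, -0.05, 0, 0, 0, 1, 0.58, -0.59, -0.05, 0, 0, 0, 1]

```text
time: 2.22
tool_pos: [0.2896, -0.4031, 0.2389]
tool_rot: [0.993, 0.119, 0.0, 0.0]
force: [0.7, 0.7, -0.2]
finger_gap: 0.0867
gripper_force: 0.0
```

>>> arm_command:
  series: [0.58, -0.59, -0.05, 0, 0, 0, 1, 0.58, -0.59, -0.05, 0, 0, 0, 1, 0.58, -0.59, -0.05, 0, 0, 0, 1, 0.58, -0.59, -0.05, 0, 0, 0, 1, 0.58, -0.59, -0.05, 0, 0, 0, 1, 0.58, -0.59, -0.05, 0, 0, 0, 1, 0.58, -0.59, -0.05, 0, 0, 0, 1, 0.58, -0.59, -0.05, 0, 0, 0, 1]

```text
time: 2.88
tool_pos: [0.4255, -0.1758, 0.255]
tool_rot: [0.993, 0.119, 0.0, 0.001]
force: [0.5, 0.1, -0.6]
finger_gap: 0.0871
gripper_force: 0.0
```

>>> arm_command:
  series: [0.58, -0.59, 0, 0, 0, 0, 1, 0.58, -0.59, 0, 0, 0, 0, 1, 0.58, -0.59, 0, 0, 0, 0, 1, 0.58, -0.59, 0, 0, 0, 0, 1, 0.58, -0.59, 0, 0, 0, 0, 1, 0.58, -0.59, 0, 0, 0, 0, 1, 0, 0, 0, 0, 0, 0, 1, 0, 0, 0, 0, 0, 0, 1]

```text
time: 3.55
tool_pos: [0.5272, -0.0045, 0.2545]
tool_rot: [0.993, 0.121, 0.0, -0.0]
force: [-0.1, -0.4, -0.7]
finger_gap: 0.087
gripper_force: 0.0
```

```bash
python3 - <<'E'
from h import *
s=r.observe();print(s["time"],s["tool_pos"],s["tool_rot"],s["force"])
p,d=vision.get_image("wrist");c=cam("wrist");cv2.imwrite("pics/w1.png",p[:,:,::-1]);np.savez("w1.npz",p=p,d=d,K=c[0],R=c[1],t=c[2])
for t in("gauge","rod","carriage","carriage_grip","pointer","pointer_line"):
    print(t,[(round(x["conf"],2),x["rect"]) for x in vision.recognise(t,"wrist")][:4])
E
```

```text
3.55 [ 0.52717025 -0.00452981  0.25454087] [ 9.92650110e-01  1.21018766e-01  4.02897691e-05 -4.64523868e-04] [-0.10479323 -0.37054383 -0.7472911 ]
gauge [(0.56, [158.4, 3.7, 295.8, 151.0])]
rod [(0.85, [453.8, 184.7, 82.3, 26.2]), (0.56, [507.2, 28.8, 103.5, 102.6]), (0.56, [204.6, 105.2, 26.6, 18.9])]
carriage [(0.76, [229.6, 19.0, 49.8, 89.5])]
carriage_grip []
pointer [(0.67, [203.6, 103.7, 30.1, 23.1])]
pointer_line [(0.64, [204.5, 101.5, 32.2, 23.5])]
```

View pics/w1.png

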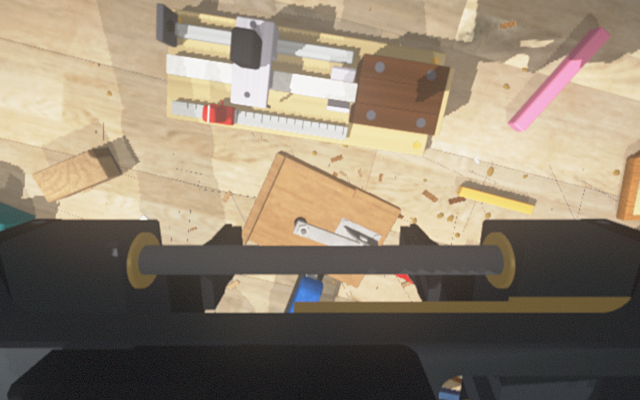

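The wrist view shows the gauge from (160,5) to (450,150): the block at (400,95), the carriage grip at (247,45), and the red pointer at (217,113).

```bash
cat > fit.py <<'E'
from h import *
def blobs(p,d,c):
    K,Rm,t=c;hsv=cv2.cvtColor(p,cv2.COLOR_RGB2HSV).astype(int);v,u=np.nonzero(d>0);z=d[v,u]
    q=(np.c_[(u-K[0,2])/K[0,0]*z,(v-K[1,2])/K[1,1]*z,z]-t)@Rm
    return q,hsv[v,u],p[v,u].astype(int),np.c_[u,v]
def rect(q):
    (cx,cy),(w,h),a=cv2.minAreaRect((q[:,:2]*1000).astype(np.float32));return np.array([cx,cy]).round(1),round(w,1),round(h,1),round(a,1)
E
python3 - <<'E'
from fit import *
f=np.load("w1.npz");c=(f["K"],f["R"],f["t"]);q,h,p,u=blobs(f["p"],f["d"],c)
g=(u[:,1]<160)&(u[:,0]>150)&(u[:,0]<460)
def show(n,m):
    q_=q[m];x=np.percentile(q_[:,2],[5,50,95]).round(4) if len(q_) else None;print(n,m.sum(),x,rect(q_) if m.sum()>5 else "")
    return q_
show("blocktop",g&(q[:,2]>.066)&(q[:,2]<.082)&(u[:,0]>340))
w=g&(h[:,1]<60)&(h[:,2]>170)
ch=show("channel",w&(q[:,2]>.022)&(q[:,2]<.036)&(u[:,1]<102)&(u[:,1]>54))
show("prail",w&(q[:,2]>.018)&(q[:,2]<.034)&(u[:,1]>=100))
show("grip",g&(q[:,2]>.088)&(u[:,0]<340))
show("bridge",g&(q[:,2]>.052)&(q[:,2]<.068)&(u[:,0]<290))
show("red",g&(h[:,1]>140)&((h[:,0]<8)|(h[:,0]>172))&(u[:,0]<300)&(q[:,2]>.06))
show("base",g&(q[:,2]>.012)&(q[:,2]<.022))
show("table",(q[:,2]<.006)&(q[:,2]>-.01)&(u[:,1]<200))
show("sand",(u[:,0]<140)&(u[:,1]>130)&(q[:,2]>.02)&(u[:,1]<205))
E
```

```text
blocktop 6363 [0.0729 0.0743 0.0756] (array([636.1, -68.7]), 70.3, 95.2, 5.4)
channel 3332 [0.0282 0.03   0.0315] (array([621.2,  86.8]), 51.1, 222.3, 13.7)
prail 2016 [0.0199 0.0259 0.0274] (array([576. ,  77.8]), 47.6, 219.7, 12.7)
grip 943 [0.0922 0.0965 0.098 ] (array([640.5,  97.2]), 32.3, 24.4, 5.8)
bridge 2509 [0.0533 0.0599 0.0616] (array([616.2, 135.6]), 109.9, 125.6, 5.1)
red 125 [0.0725 0.0745 0.0759] (array([569.7, 124.8]), 15.1, 13.0, 4.6)
base 11474 [0.0165 0.0181 0.0196] (array([612.3,  37.5]), 152.1, 327.6, 5.5)
table 87872 [-0.0014  0.0002  0.0018] (array([605.3,  22.5]), 245.7, 865.5, 13.8)
sand 2395 [0.0257 0.0304 0.0318] (array([450. , 299.1]), 40.2, 91.3, 35.1)
```

```bash
python3 - <<'E'
from fit import *
f=np.load("w1.npz");c=(f["K"],f["R"],f["t"]);q,h,p,u=blobs(f["p"],f["d"],c)
psi=np.radians(5.4);X=np.array([np.cos(psi),np.sin(psi)]);Y=np.array([-X[1],X[0]])
g=(u[:,1]<160)&(u[:,0]>150)&(u[:,0]<460);b=q[g&(q[:,2]>.071)&(q[:,2]<.078)&(u[:,0]>340)&(p.sum(1)<300)]
print("block",[np.percentile(b[:,:2]@a,[.5,2,98,99.5]).round(4) for a in(X,Y)],rect(b))
print(r.observe()["joint_pos"])
P=cloud(vision.get_image("scene")[1],cam("scene"))
for x0 in(.5,.55,.6,.65,.7):
    m=(P[:,0]>x0)&(P[:,0]<x0+.05)&(P[:,1]>.15)&(P[:,1]<.45)&(P[:,2]>.1);print(x0,P[m][:,1].min() if m.any() else None)
pd,dd=vision.get_image("wrist");c=cam("wrist")
for x in vision.trace("rod","wrist")[:3]:
    m=x["region"];print(x["conf"],x["rect"],pd[m].mean(0))
E
```

```text
block [array([0.5983, 0.6127, 0.6607, 0.6613]), array([-0.1703, -0.1689, -0.0845, -0.081 ])] (array([637. , -66.3]), 67.6, 90.5, 5.2)
[ 0.68341113  0.08955796 -0.75664852  1.68518069  0.06322437  1.39156025
 -1.41764454]
0.5 None
0.55 None
0.6 0.2741059368607527
0.65 0.2682346708959649
0.7 0.26923244161100623
0.87 [453.8, 184.5, 81.0, 24.2] [237.62222222 211.68304094 123.70409357]
0.79 [505.8, 23.3, 100.7, 106.2] [210.52359272 141.85596026 166.36258278]
```

>>> arm_command:
  series: [0.247, 0.06, 0.19, 0, 0, -1, 0.65, 0.247, 0.06, 0.19, 0, 0, -1, 0.65, 0.247, 0.06, 0.19, 0, 0, -1, 0.65, 0.247, 0.06, 0.19, 0, 0, -1, 0.65, 0.247, 0.06, 0.19, 0, 0, -1, 0.65, 0.247, 0.06, 0.19, 0, 0, -1, 0.65, 0.247, 0.06, 0.19, 0, 0, -1, 0.65, 0.247, 0.06, 0.19, 0, 0, -1, 0.65]

```text
time: 4.72
tool_pos: [0.6034, 0.0166, 0.1932]
tool_rot: [0.892, 0.453, -0.0, 0.0]
force: [0.3, 1.7, 0.6]
finger_gap: 0.0568
gripper_force: 0.0
```

>>> arm_command:
  series: [0.247, 0.06, 0.19, 0, 0, -1, 0.65, 0.247, 0.06, 0.19, 0, 0, -1, 0.65, 0.247, 0.06, 0.19, 0, 0, -1, 0.65, 0.247, 0.06, 0.19, 0, 0, -1, 0.65, 0.247, 0.06, 0.19, 0, 0, -1, 0.65, 0.247, 0.06, 0.19, 0, 0, -1, 0.65, 0.247, 0.06, 0.19, 0, 0, -1, 0.65, 0.247, 0.06, 0.19, 0, 0, -1, 0.65]

```text
time: 5.38
tool_pos: [0.6461, 0.0841, 0.1324]
tool_rot: [0.683, 0.73, -0.0, 0.0]
force: [0.8, 0.6, 0.8]
finger_gap: 0.0562
gripper_force: 0.0
```

>>> arm_command:
  series: [0, 0, 0, 0, 0, -0.3, 0.65, 0, 0, 0, 0, 0, 0, 0.65]

```text
time: 5.55
tool_pos: [0.6453, 0.0844, 0.1324]
tool_rot: [0.675, 0.738, -0.0, -0.001]
force: [-0.4, -1.1, 0.3]
finger_gap: 0.0568
gripper_force: 0.0
```

>>> arm_command:
  series: [0.25, -0.1, 0, 0, 0, 0, 0.65, 0, 0, 0.4, 0, 0, 0, 0.65, 0, 0, 0.6, 0, 0, 0, 0.65, 0, 0, 0.6, 0, 0, 0, 0.65, 0, 0, 0, 0, 0, 0, 0, 0, 0, 0, 0, 0, 0, 0, 0, 0, 0, 0, 0, 0, 0, 0, 0, 0, 0, 0, 0, 0]

```text
time: 6.22
tool_pos: [0.6421, 0.0942, 0.0711]
tool_rot: [0.675, 0.738, 0.001, 0.001]
force: [0.6, 0.2, -0.8]
finger_gap: 0.0376
gripper_force: 0.0
```

>>> arm_command:
  series: [0, 0, 0, 0, 0, 0, 0, 0, 0, 0, 0, 0, 0, 0, 0.2, 0, 0, 0, 0, 0, 0, 0.3, 0, 0, 0, 0, 0, 0, 0.3, 0, 0, 0, 0, 0, 0, 0.3, 0, 0, 0, 0, 0, 0, 0.3, 0, 0, 0, 0, 0, 0, 0.2, 0, 0, 0, 0, 0, 0]

```text
time: 6.88
tool_pos: [0.6348, 0.1577, 0.0708]
tool_rot: [0.675, 0.738, -0.001, 0.001]
force: [-4.6, -3.0, 8.6]
finger_gap: 0.0317
gripper_force: 30.0
```

>>> arm_command:
  series: [0.1, 0, 0, 0, 0, 0, 0, 0.1, 0, 0, 0, 0, 0, 0, 0.05, 0, 0, 0, 0, 0, 0, 0.05, 0, 0, 0, 0, 0, 0]

```text
time: 7.22
tool_pos: [0.6338, 0.1684, 0.0708]
tool_rot: [0.675, 0.738, -0.001, 0.001]
force: [-5.7, -7.4, 9.9]
finger_gap: 0.0318
gripper_force: 30.0
```

>>> arm_command:
  series: [0.05, 0, 0, 0, 0, 0, 0, 0.05, 0, 0, 0, 0, 0, 0, 0, 0, 0, 0, 0, 0, 0]

```text
time: 7.47
tool_pos: [0.6338, 0.1683, 0.0708]
tool_rot: [0.676, 0.737, -0.004, 0.003]
force: [-6.4, -10.5, 11.4]
finger_gap: 0.0316
gripper_force: 30.1
```

>>> arm_command:
  series: [-0.06, 0, 0, 0, 0, 0, 0.65, 0, 0, 0, 0, 0, 0, 0.65, 0, 0, 0, 0, 0, 0, 0.65, 0, 0, 0, 0, 0, 0, 0.65, 0, 0, -0.5, 0, 0, 0, 0.7, 0, 0, -0.9, 0, 0, 0, 0.8, 0, 0, -0.9, 0, 0, 0, 0.9, 0, 0, -0.9, 0, 0, 0, 0.9]

```text
time: 8.13
tool_pos: [0.6334, 0.1718, 0.198]
tool_rot: [0.674, 0.738, -0.0, -0.001]
force: [0.4, -0.4, 0.6]
finger_gap: 0.0729
gripper_force: 0.0
```

>>> arm_command:
  series: [-0.82, -0.37, 0, 0, 0, 0, 0.9, -0.82, -0.37, 0, 0, 0, 0, 0.9, -0.82, -0.37, 0, 0, 0, 0, 0.9, -0.82, -0.37, 0, 0, 0, 0, 0.9, -0.82, -0.37, 0, 0, 0, 0, 0.9, -0.82, -0.37, 0, 0, 0, 0, 0.9, -0.82, -0.37, 0, 0, 0, 0, 0.9, -0.82, -0.37, 0, 0, 0, 0, 0.9]

```text
time: 8.8
tool_pos: [0.5389, -0.1018, 0.197]
tool_rot: [0.674, 0.738, 0.0, 0.0]
force: [0.8, -0.5, -0.3]
finger_gap: 0.0785
gripper_force: 0.0
```

>>> arm_command:
  series: [-0.82, -0.37, 0, 0, 0, 0, 0.9, -0.82, -0.37, 0, 0, 0, 0, 0.9, -0.82, -0.37, 0, 0, 0, 0, 0.9, -0.82, -0.37, 0, 0, 0, 0, 0.9, -0.82, -0.37, 0, 0, 0, 0, 0.9, -0.82, -0.37, 0, 0, 0, 0, 0.9, -0.82, -0.37, 0, 0, 0, 0, 0.9, -0.82, -0.37, 0, 0, 0, 0, 0.9]

```text
time: 9.47
tool_pos: [0.4446, -0.3739, 0.1971]
tool_rot: [0.674, 0.738, -0.0, 0.0]
force: [0.3, -0.4, -0.1]
finger_gap: 0.078
gripper_force: 0.0
```

>>> arm_command:
  series: [0, 0, 0, 0, 0, 0, 0.9, 0, 0, 0, 0, 0, 0, 0.9]

```text
time: 9.63
tool_pos: [0.4438, -0.3749, 0.1964]
tool_rot: [0.677, 0.736, 0.0, -0.0]
force: [-0.5, 1.1, 0.7]
finger_gap: 0.0786
gripper_force: 0.0
```

```bash
python3 - <<'E'
from fit import *
s=r.observe();print(s["time"],s["tool_pos"],s["tool_rot"])
p,d=vision.get_image("wrist");c=cam("wrist");cv2.imwrite("pics/w2.png",p[:,:,::-1])
q,h,pp,u=blobs(p,d,c)
for x in vision.trace("rod","wrist")[:4]:
    m=cv2.erode(x["region"].astype(np.uint8),np.ones((3,3)))>0;k=m[u[:,1],u[:,0]];z=np.median(q[k,2]);top=q[k&(abs(q[:,2]-np.percentile(q[k,2],70))<.003)]
    print(round(x["conf"],2),x["rect"],"ztop",np.percentile(top[:,2],[5,50,95]).round(4),rect(top),pp[k].mean(0).astype(int))
E
```

```text
9.6333 [ 0.44377002 -0.37491061  0.19636432] [ 6.76504320e-01  7.36438551e-01  3.03341026e-04 -2.72731468e-04]
0.96 [412.7, 8.5, 34.1, 105.2] ztop [0.0124 0.014  0.0153] (array([ 547.8, -241.6]), 100.4, 12.2, 89.4) [244 224 127]
0.89 [319.7, 47.6, 28.9, 138.9] ztop [0.0172 0.0186 0.0198] (array([ 456. , -304.5]), 136.6, 17.2, 88.4) [245 228 130]
0.61 [515.8, 50.9, 123.0, 82.3] ztop [0.0173 0.019  0.0203] (array([ 706. , -256.4]), 17.1, 137.6, 66.6) [217 143 168]
0.59 [177.4, 198.8, 91.0, 36.9] ztop [0.0126 0.014  0.0152] (array([ 337. , -425.3]), 104.7, 12.3, 20.7) [130  84 154]
```

View pics/w2.png

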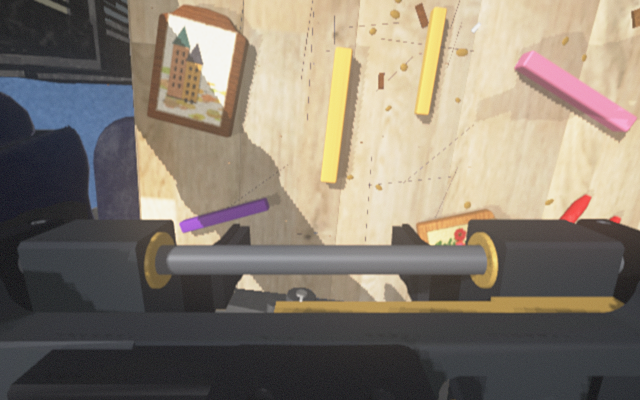

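>>> arm_command:
  series: [0, 0, 0, 0, 0, 0.65, 0.7, 0, 0, 0, 0, 0, 0.65, 0.7, 0.6, 0.08, 0.3, 0, 0, 0, 0.7, 0.6, 0.08, 0.3, 0, 0, 0, 0.7, 0.57, 0.09, 0.7, 0, 0, 0, 0.7, 0, 0, 0.9, 0, 0, 0, 0.7, 0, 0, 0.9, 0, 0, 0, 0.7, 0, 0, 0.9, 0, 0, 0, 0.7]

```text
time: 10.4
tool_pos: [0.4582, -0.2997, 0.0365]
tool_rot: [0.714, 0.7, 0.0, 0.001]
force: [-0.6, -1.3, 0.8]
finger_gap: 0.0613
gripper_force: 0.0
```

>>> arm_command:
  series: [0, 0, 0.4, 0, 0, 0, 0.65, 0, 0, 0.2, 0, 0, 0, 0.65, 0, 0, 0, 0, 0, 0, 0.65]

```text
time: 10.65
tool_pos: [0.4565, -0.2997, 0.0117]
tool_rot: [0.714, 0.7, 0.0, -0.001]
force: [-0.0, 0.0, 0.6]
finger_gap: 0.057
gripper_force: 0.0
```

>>> arm_command:
  series: [-0.12, 0, 0.16, 0, 0, 0, 0.6, 0, 0, 0, 0, 0, 0, 0, 0, 0, 0, 0, 0, 0, 0, 0, 0, 0, 0, 0, 0, 0, 0, 0, 0, 0, 0, 0, 0, 0, 0, 0, 0, 0, 0, 0, 0, 0, 0, 0, 0, 0, 0, 0, 0, 0, 0, 0, 0, 0]

```text
time: 11.32
tool_pos: [0.4562, -0.3072, 0.0068]
tool_rot: [0.716, 0.699, -0.0, -0.0]
force: [-1.6, -0.5, 3.4]
finger_gap: 0.0178
gripper_force: 30.0
```

>>> arm_command:
  series: [0, 0, 0, 0, 0, 0, 0, 0, 0, 0, 0, 0, 0, 0, 0, 0, 0, 0, 0, 0, 0]

```text
time: 11.57
tool_pos: [0.4562, -0.3072, 0.0068]
tool_rot: [0.716, 0.699, -0.0, -0.0]
force: [-3.0, 0.1, 5.6]
finger_gap: 0.0179
gripper_force: 30.0
```

```bash
python3 - <<'E'
from fit import *
f=np.load("w1.npz");c=(f["K"],f["R"],f["t"]);q,h,p,u=blobs(f["p"],f["d"],c)
w=(h[:,1]<70)&(h[:,2]>150)&(u[:,1]<115)&(u[:,0]>150)&(u[:,0]<360)&(abs(q[:,2]-.030)<.0025)
psi=np.radians(5.4);X=np.array([np.cos(psi),np.sin(psi)]);Y=np.array([-X[1],X[0]])
a=q[w][:,:2]@X;b=q[w][:,:2]@Y
for b0 in np.arange(-.07,.2,.02):
    m=(b>b0)&(b<b0+.02)&(abs(a-.6268)<.018)
    if m.sum()>30: print(round(b0-(-.0165),3),m.sum(),np.percentile(a[m],[2,50,98]).round(4))
m=(abs(q[:,2]-.018)<.003)&(u[:,1]<160)&(u[:,0]>150)&(u[:,0]<460)
# base long edge (near robot) for yaw
a=q[m][:,:2]@X;b=q[m][:,:2]@Y;xs=[];ys=[]
for b0 in np.arange(-.16,.14,.01):
    k=(b>b0)&(b<b0+.01)&(a<.60)
    if k.sum()>8: xs.append(b0);ys.append(np.percentile(a[k],3))
print("slope deg",np.degrees(np.polyfit(xs,ys,1)[0]),np.median(ys),len(xs))
E
```

```text
-0.054 379 [0.6155 0.6279 0.6399]
-0.034 321 [0.6165 0.6267 0.6367]
-0.013 322 [0.6165 0.6266 0.6366]
0.007 326 [0.6165 0.6267 0.6367]
0.027 87 [0.6163 0.6262 0.6366]
0.067 125 [0.6168 0.6265 0.6365]
0.087 329 [0.6166 0.6267 0.6367]
0.107 333 [0.6166 0.6269 0.6367]
0.127 333 [0.6166 0.6267 0.6368]
0.147 150 [0.6167 0.6272 0.6366]
slope deg 0.06128135348839214 0.5655741569186392 31
```

>>> arm_command:
  series: [0, 0, -0.5, 0, 0, 0, 0, 0, 0, -0.9, 0, 0, -0.46, 0, 0, 0, -0.9, 0, 0, -0.45, 0, 0, 0, -0.9, 0, 0, -0.45, 0, 0.6, 0.35, -0.2, 0, 0, 0, 0, 0.72, 0.42, 0, 0, 0, 0, 0, 0.72, 0.42, 0, 0, 0, 0, 0, 0.72, 0.42, 0, 0, 0, 0, 0]

```text
time: 12.23
tool_pos: [0.5107, -0.1898, 0.1425]
tool_rot: [0.673, 0.739, 0.0, 0.0]
force: [0.5, 0.1, -1.0]
finger_gap: 0.0175
gripper_force: 30.0
```

>>> arm_command:
  series: [0.72, 0.42, 0, 0, 0, 0, 0, 0.72, 0.42, 0, 0, 0, 0, 0, 0.72, 0.42, 0, 0, 0, 0, 0, 0.72, 0.42, 0, 0, 0, 0, 0, 0.72, 0.42, 0, 0, 0, 0, 0, 0.72, 0.42, 0, 0, 0, 0, 0, 0.72, 0.42, 0, 0, 0, 0, 0, 0.6, 0.35, 0, 0, 0, 0, 0]

```text
time: 12.9
tool_pos: [0.6203, 0.0491, 0.1418]
tool_rot: [0.672, 0.74, 0.001, -0.001]
force: [0.1, 1.5, -1.9]
finger_gap: 0.0179
gripper_force: 30.0
```

>>> arm_command:
  series: [0, 0, 0, 0, 0, 0, 0, 0, 0, 0, 0, 0, 0, 0]

```text
time: 13.07
tool_pos: [0.6197, 0.0494, 0.1418]
tool_rot: [0.671, 0.741, 0.001, -0.001]
force: [0.4, 0.6, -1.1]
finger_gap: 0.0176
gripper_force: 30.0
```

```bash
cat > nav.py <<'E'
from fit import *
psi=np.radians(5.4);X=np.array([np.cos(psi),np.sin(psi)]);Y=np.array([-X[1],X[0]]);O=np.array([.6266,-.0165])
def go(s,gx,gy,z,yaw):
    "units along tool axes (after turning) to gauge x,y, height z; turn about tool z"
    T=R.from_quat(s["tool_rot"]).as_matrix();y0=np.arctan2(T[1,0],T[0,0]);t=(O[0]+gx)*X+(O[1]+gy)*Y-s["tool_pos"][:2]
    print("TCP gauge",(s["tool_pos"][:2]@np.c_[X,Y]-O).round(4),s["tool_pos"][2].round(4),"yaw",np.degrees(y0).round(2),"tilt",T[2].round(4))
    e=np.radians(yaw);print("units x,y,z",((t@[np.cos(e),np.sin(e)])/.04).round(3),((t@[np.sin(e),-np.cos(e)])/.04).round(3),((s["tool_pos"][2]-z)/.04).round(3),"turn z",((np.degrees(y0)-yaw)/5).round(3))
E
python3 - <<'E'
from nav import *
s=r.observe();print(s["time"],s["finger_gap"]);go(s,0,.0123,.037,95.4)
p,d=vision.get_image("wrist");cv2.imwrite("pics/w3.png",p[:,:,::-1])
p,d=vision.get_image("scene");c=cam("scene")
E
```

```text
13.0667 0.017611798958188773
TCP gauge [-0.005   0.0073] 0.1418 yaw 95.71 tilt [ 2.1e-03 -3.0e-04 -1.0e+00]
units x,y,z 0.124 0.125 2.621 turn z 0.062
```

View pics/w3.png

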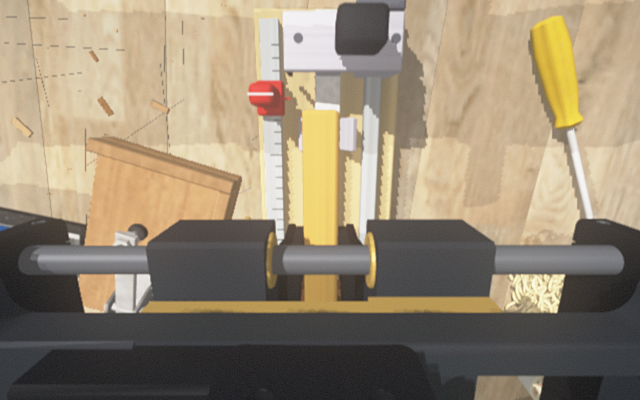

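The held brass rod (320, 110–300) is parallel to the channel. The carriage is fully back at (345,35) and the pointer is at (267,97). Next I lower it.

>>> arm_command:
  series: [0.12, 0.12, 0, 0, 0, 0.06, 0, 0, 0, 0.5, 0, 0, 0, 0, 0, 0, 0.5, 0, 0, 0, 0, 0, 0, 0.5, 0, 0, 0, 0, 0, 0, 0.4, 0, 0, 0, 0, 0, 0, 0.2, 0, 0, 0, 0, 0, 0, 0, 0, 0, 0, 0]

```text
time: 13.75
tool_pos: [0.6244, 0.0501, 0.0584]
tool_rot: [0.676, 0.737, -0.0, 0.0]
force: [-0.1, -0.0, -2.4]
finger_gap: 0.0178
gripper_force: 30.0
```

```bash
python3 - <<'E'
from nav import *
s=r.observe();print(s["time"],s["finger_gap"],s["force"]);go(s,0,.0123,.037,95.4)
p,d=vision.get_image("wrist");c=cam("wrist");q,h,pp,u=blobs(p,d,c);a=q[:,:2]@np.c_[X,Y]-O
m=(abs(a[:,0])<.02)&(a[:,1]>.02)&(a[:,1]<.1)&(h[:,1]>60)&(q[:,2]>.045)&(q[:,2]<.07);print(m.sum(),np.percentile(q[m,2],[5,50,95]).round(4),"end y",np.percentile(a[m,1],[99,99.8]).round(4))
for y0 in(.02,.035,.05,.065):
    k=m&(a[:,1]>y0)&(a[:,1]<y0+.015)
    if k.sum()>20: print(y0,k.sum(),np.percentile(a[k,0],[2,50,98]).round(4),np.median(q[k,2]).round(4))
E
```

```text
13.75 0.017791788280281613 [-0.11563035 -0.03535426 -2.3788714 ]
TCP gauge [-0.0003  0.0076] 0.0584 yaw 95.01 tilt [-6.e-04 -4.e-04 -1.e+00]
units x,y,z 0.117 0.006 0.535 turn z -0.079
3562 [0.0486 0.0572 0.0652] end y [0.074  0.0745]
0.02 1015 [-0.0082  0.0003  0.0093] 0.0635
0.035 980 [-0.0082  0.0004  0.0089] 0.0586
0.05 956 [-0.0081  0.0005  0.009 ] 0.0535
0.065 611 [-0.0081  0.0005  0.0092] 0.0493
```

The rod has pitched about 18° in the grip, with its +y end low. Lowering it slowly onto the channel floor should level it while I watch the force.

>>> arm_command:
  series: [0, 0, 0.06, 0, 0, -0.08, 0, 0, 0, 0.06, 0, 0, 0, 0, 0, 0, 0.06, 0, 0, 0, 0, 0, 0, 0.06, 0, 0, 0, 0]

```text
time: 14.13
tool_pos: [0.6267, 0.0512, 0.0547]
tool_rot: [0.673, 0.74, 0.001, 0.003]
force: [-0.7, -0.2, 12.7]
finger_gap: 0.0176
gripper_force: 30.0
```

>>> arm_command:
  series: [0, 0, 0.06, 0, 0, 0, 0, 0, 0, 0.06, 0, 0, 0, 0, 0, 0, 0.06, 0, 0, 0, 0]

```text
time: 14.38
tool_pos: [0.627, 0.0508, 0.0444]
tool_rot: [0.673, 0.74, 0.002, 0.002]
force: [0.7, -1.1, 4.8]
finger_gap: 0.0176
gripper_force: 30.0
```

>>> arm_command:
  series: [0, -0.05, 0.05, 0, 0, 0, 0, 0, 0, 0.06, 0, 0, 0, 0, 0, 0, 0.05, 0, 0, 0, 0, 0, 0, 0, 0, 0, 0, 0]

```text
time: 14.72
tool_pos: [0.6226, 0.0503, 0.0353]
tool_rot: [0.672, 0.74, -0.0, 0.0]
force: [2.7, -2.1, 2.8]
finger_gap: 0.0174
gripper_force: 30.0
```

```bash
cat > rodz.py <<'E'
from nav import *
s=r.observe();print(s["time"],s["finger_gap"],s["force"]);go(s,0,.0123,.037,95.4)
p,d=vision.get_image("wrist");c=cam("wrist");q,h,pp,u=blobs(p,d,c);a=q[:,:2]@np.c_[X,Y]-O
m=(abs(a[:,0])<.02)&(a[:,1]>.0)&(a[:,1]<.1)&(h[:,1]>60)&(q[:,2]>.04)&(q[:,2]<.07);print(m.sum(),np.percentile(q[m,2],[5,50,95]).round(4),"end y",np.percentile(a[m,1],[99,99.8]).round(4))
for y0 in(.02,.035,.05,.065):
    k=m&(a[:,1]>y0)&(a[:,1]<y0+.015)
    if k.sum()>20: print(y0,k.sum(),np.percentile(a[k,0],[2,50,98]).round(4),np.median(q[k,2]).round(4))
E
python3 rodz.py
```

```text
14.7167 0.017365791701659257 [ 2.71911349 -2.06060767  2.8418846 ]
TCP gauge [-0.0021  0.008 ] 0.0353 yaw 95.48 tilt [-8.e-04  5.e-04 -1.e+00]
units x,y,z 0.109 0.051 -0.043 turn z 0.017
5512 [0.0463 0.0482 0.0532] end y [0.0773 0.0778]
0.02 1019 [-0.0105 -0.0019  0.0071] 0.0481
0.035 1087 [-0.0103 -0.0019  0.0069] 0.0481
0.05 1148 [-0.0101 -0.0015  0.0071] 0.0481
0.065 1065 [-0.01   -0.0015  0.0069] 0.0481
```

>>> arm_command:
  series: [0, 0.045, 0, 0, 0, 0, 0, 0, 0, 0, 0, 0, 0, 0.5, 0, 0, 0, 0, 0, 0, 0.5, 0, 0, 0, 0, 0, 0, 0.5, 0, 0, -0.1, 0, 0, 0, 0.5, 0, 0, -0.6, 0, 0, 0, 0.55, 0, 0, -1, 0, 0, 0, 0.6, 0, 0, -1, 0, 0, 0, 0.65]

```text
time: 15.43
tool_pos: [0.6225, 0.0514, 0.1432]
tool_rot: [0.672, 0.741, -0.001, -0.002]
force: [1.4, -0.5, 0.5]
finger_gap: 0.0517
gripper_force: 0.0
```

```bash
python3 rodz.py;  python3 - <<'E'
from nav import *
s=r.observe();go(s,.020,.126,.068,95.4)
E
```

```text
15.4333 0.05173956210600166 [ 1.39848252 -0.52363236  0.50736905]
TCP gauge [-0.0021  0.0091] 0.1432 yaw 95.57 tilt [ 9.0e-04 -3.8e-03 -1.0e+00]
units x,y,z 0.08 0.052 2.654 turn z 0.034
2065 [0.0563 0.058  0.0592] end y [0.0778 0.0786]
0.02 375 [-0.0031  0.0054  0.0153] 0.058
0.035 397 [-0.003   0.0053  0.0145] 0.058
0.05 409 [-0.003   0.0052  0.0143] 0.058
0.065 394 [-0.0029  0.0056  0.0141] 0.0579
TCP gauge [0.0033 0.0103] 0.153 yaw 95.57 tilt [ 1.000e-04  1.030e-02 -9.999e-01]
units x,y,z 2.893 0.418 2.126 turn z 0.034
```

>>> arm_command:
  series: [0.6, 0.1, 0, 0, 0, 0.03, 0.65, 0.8, 0.12, 0, 0, 0, 0, 0.65, 0.8, 0.1, 0, 0, 0, 0, 0.65, 0.7, 0.1, 0, 0, 0, 0, 0.65, 0, 0, 0, 0, 0, 0, 0.65, 0, 0, 0, 0, 0, 0, 0.65]

```text
time: 15.98
tool_pos: [0.6288, 0.1716, 0.1433]
tool_rot: [0.671, 0.741, 0.0, -0.001]
force: [0.3, -1.1, 0.1]
finger_gap: 0.0568
gripper_force: 0.0
```

```bash
python3 - <<'E'
from nav import *
s=r.observe();go(s,.020,.126,.068,95.4)
for n in("scene",):
    p,d=vision.get_image(n);c=cam(n);q,h,pp,u=blobs(p,d,c);a=q[:,:2]@np.c_[X,Y]-O
    m=(abs(a[:,0])<.02)&(a[:,1]>-.08)&(a[:,1]<.1)&(h[:,1]>90)&(h[:,0]>12)&(q[:,2]>.04)&(q[:,2]<.055);print(n,m.sum(),np.percentile(a[m],[2,50,98],axis=0).round(4),np.median(q[m,2]))
E
```

```text
TCP gauge [0.0155 0.1282] 0.1433 yaw 95.67 tilt [ 1.2e-03 -3.0e-04 -1.0e+00]
units x,y,z -0.054 0.112 1.884 turn z 0.055
scene 197 [[-0.0137 -0.0609]
 [-0.0061  0.0115]
 [ 0.0051  0.0752]] 0.046831980015225275
```

>>> arm_command:
  series: [-0.05, 0.11, 0.3, 0, 0, 0, 0.65, 0, 0, 0.5, 0, 0, 0, 0.65, 0, 0, 0.6, 0, 0, 0, 0.65, 0, 0, 0.45, 0, 0, 0, 0.65, 0, 0, 0, 0, 0, 0, 0, 0, 0, 0, 0, 0, 0, 0, 0, 0, 0, 0, 0, 0, 0, 0, 0, 0, 0, 0, 0, 0]

```text
time: 16.7
tool_pos: [0.6355, 0.1666, 0.0708]
tool_rot: [0.673, 0.739, 0.001, 0.001]
force: [-0.4, 1.0, 0.8]
finger_gap: 0.0379
gripper_force: 0.0
```

>>> arm_command:
  series: [0, 0, 0, 0, 0, 0, 0, 0, 0, 0, 0, 0, 0, 0, -0.1, 0, 0, 0, 0, 0, 0, -0.25, 0, 0, 0, 0, 0, 0, -0.25, 0, 0, 0, 0, 0, 0]

```text
time: 17.12
tool_pos: [0.636, 0.1458, 0.0706]
tool_rot: [0.672, 0.74, 0.001, -0.001]
force: [-3.8, 2.7, 6.5]
finger_gap: 0.0314
gripper_force: 30.0
```

>>> arm_command:
  series: [-0.2, 0, 0, 0, 0, 0, 0, -0.2, 0, 0, 0, 0, 0, 0, -0.2, 0, 0, 0, 0, 0, 0, -0.2, 0, 0, 0, 0, 0, 0, -0.2, 0, 0, 0, 0, 0, 0]

```text
time: 17.53
tool_pos: [0.6399, 0.1056, 0.0706]
tool_rot: [0.673, 0.74, 0.001, -0.001]
force: [-4.6, 4.0, 5.9]
finger_gap: 0.0318
gripper_force: 30.0
```

```bash
python3 - <<'E'
from nav import *
s=r.observe();go(s,.020,.126,.07,95.4);print(s["force"]@np.r_[Y,0],s["force"])
p,d=vision.get_image("scene");cv2.imwrite("pics/s4.png",cv2.resize(p[160:270,210:340,::-1],(780,660),interpolation=3)[:600])
E
```

```text
TCP gauge [0.0204 0.0614] 0.0706 yaw 95.48 tilt [ 3.4e-03  5.0e-04 -1.0e+00]
units x,y,z 1.615 -0.01 0.016 turn z 0.016
4.396579926054105 [-4.55756083  3.98536274  5.85862021]
```

View pics/s4.png

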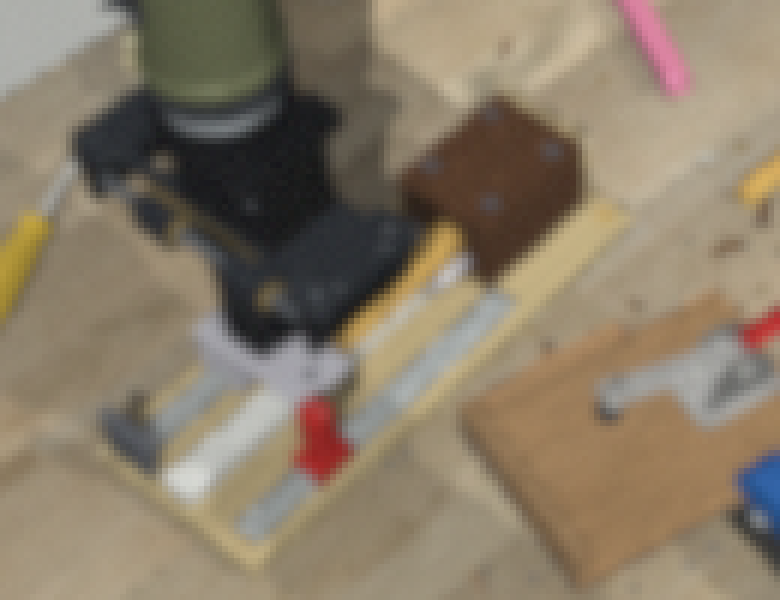

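>>> arm_command:
  series: [-0.1, 0, 0, 0, 0, 0, 0, -0.1, 0, 0, 0, 0, 0, 0, -0.1, 0, 0, 0, 0, 0, 0, -0.1, 0, 0, 0, 0, 0, 0, 0, 0, 0, 0, 0, 0, 0]

```text
time: 18.0
tool_pos: [0.6416, 0.0884, 0.0706]
tool_rot: [0.673, 0.74, 0.001, -0.001]
force: [-5.3, 2.0, 6.5]
finger_gap: 0.0315
gripper_force: 30.0
```

>>> arm_command:
  series: [-0.1, 0, 0, 0, 0, 0, 0, -0.1, 0, 0, 0, 0, 0, 0, -0.1, 0, 0, 0, 0, 0, 0, 0, 0, 0, 0, 0, 0, 0]

```text
time: 18.33
tool_pos: [0.6419, 0.0852, 0.0706]
tool_rot: [0.671, 0.741, 0.005, -0.004]
force: [-3.4, 15.6, 1.6]
finger_gap: 0.0316
gripper_force: 30.0
```

>>> arm_command:
  series: [-0.1, 0, 0, 0, 0, 0, 0, -0.1, 0, 0, 0, 0, 0, 0, -0.1, 0, 0, 0, 0, 0, 0, 0, 0, 0, 0, 0, 0, 0]

```text
time: 18.67
tool_pos: [0.6421, 0.0841, 0.0706]
tool_rot: [0.668, 0.744, 0.011, -0.009]
force: [-1.4, 30.9, -3.0]
finger_gap: 0.0316
gripper_force: 30.0
```

>>> arm_command:
  series: [0.2, 0, 0, 0, 0, 0, 0, 0.2, 0, 0, 0, 0, 0, 0, 0, 0, 0, 0, 0, 0, 0]

```text
time: 18.92
tool_pos: [0.642, 0.0842, 0.0706]
tool_rot: [0.671, 0.741, 0.002, -0.001]
force: [-5.3, 5.2, 5.5]
finger_gap: 0.0315
gripper_force: 30.0
```

>>> arm_command:
  series: [0, 0, 0, 0, 0, 0, 0.6, 0, 0, 0, 0, 0, 0, 0.6, 0, 0, 0, 0, 0, 0, 0.6, 0, 0, -0.1, 0, 0, 0, 0.6, 0, 0, -0.5, 0, 0, 0, 0.6, 0, 0, -0.9, 0, 0, 0.5, 0.6, 0, 0, -0.9, 0, 0, 1, 0.6, 0, 0, -0.9, 0, 0, 1, 0.6]

```text
time: 19.58
tool_pos: [0.6426, 0.0783, 0.2027]
tool_rot: [0.751, 0.66, -0.0, -0.0]
force: [0.9, -0.6, -1.1]
finger_gap: 0.0519
gripper_force: 0.0
```

>>> arm_command:
  series: [0, -0.4, 0, 0, 0, 1, 0.6, 0, -0.4, 0, 0, 0, 1, 0.6, 0, -0.4, 0, 0, 0, 1, 0.6, 0, -0.4, 0, 0, 0, 1, 0.6, 0, -0.4, 0, 0, 0, 1, 0.6, 0, -0.4, 0, 0, 0, 1, 0.6, 0, 0, 0, 0, 0, 1, 0.6, 0, 0, 0, 0, 0, 1, 0.6]

```text
time: 20.25
tool_pos: [0.5529, 0.1112, 0.2021]
tool_rot: [0.931, 0.364, 0.0, 0.001]
force: [1.1, -1.0, -0.5]
finger_gap: 0.0525
gripper_force: 0.0
```

>>> arm_command:
  series: [0, 0, 0, 0, 0, 1, 0.6, 0, 0, 0, 0, 0, 1, 0.6, 0, 0, 0, 0, 0, 1, 0.6, 0, 0, 0, 0, 0, 1, 0.6, 0, 0, 0, 0, 0, 1, 0.6, 0, 0, 0, 0, 0, 1, 0.6, 0, 0, 0, 0, 0, 1, 0.6, 0, 0, 0, 0, 0, 0.5, 0.6]

```text
time: 20.92
tool_pos: [0.5536, 0.1104, 0.2017]
tool_rot: [0.999, 0.044, 0.0, 0.0]
force: [0.6, -0.5, -0.1]
finger_gap: 0.0525
gripper_force: 0.0
```

```bash
python3 - <<'E'
from nav import *
s=r.observe();print(s["time"]);go(s,-.10,.055,.19,5.4)
E
```

```text
20.9167
TCP gauge [-0.0651  0.0743] 0.2017 yaw 5.1 tilt [ 8.e-04  6.e-04 -1.e+00]
units x,y,z -0.872 0.482 0.292 turn z -0.061
```

>>> arm_command:
  series: [-0.44, 0.24, 0, 0, 0, -0.06, 0.6, -0.44, 0.24, 0, 0, 0, 0, 0.6, 0, 0, 0, 0, 0, 0, 0.6, 0, 0, 0, 0, 0, 0, 0.6]

```text
time: 21.25
tool_pos: [0.5201, 0.0873, 0.2018]
tool_rot: [0.999, 0.048, 0.001, 0.001]
force: [0.9, 0.1, -0.2]
finger_gap: 0.0521
gripper_force: 0.0
```

```bash
cat > chk.py <<'E'
from nav import *
import sys
s=r.observe();print(s["time"])
p,d=vision.get_image("wrist");c=cam("wrist");cv2.imwrite(f"pics/{sys.argv[1]}.png",p[:,:,::-1])
q,h,pp,u=blobs(p,d,c);a=q[:,:2]@np.c_[X,Y]-O;z=q[:,2];B=lambda x0,x1,y0,y1,z0,z1:(a[:,0]>x0)&(a[:,0]<x1)&(a[:,1]>y0)&(a[:,1]<y1)&(z>z0)&(z<z1)
def rep(n,m):
    if m.sum()>5: print(n,m.sum(),"x",np.percentile(a[m,0],[1,50,99]).round(4),"y",np.percentile(a[m,1],[1,50,99]).round(4),"mid",((np.percentile(a[m,1],99)+np.percentile(a[m,1],1))/2).round(4),"z",np.median(z[m]).round(4))
rep("grip top",B(0,.045,0,.16,.091,.103))
rep("bridge top",B(-.05,.0,-.03,.16,.056,.064))
red=(h[:,1]>120)&((h[:,0]<9)|(h[:,0]>171))
rep("pointer top",B(-.065,-.03,-.06,.13,.070,.080))
rep("pointer red",red&B(-.065,-.03,-.06,.13,.070,.080))
rep("white line",(h[:,1]<60)&(h[:,2]>150)&B(-.06,-.036,-.06,.13,.070,.080))
rep("rod",(h[:,1]>60)&(h[:,0]>15)&B(-.013,.013,-.07,.1,.044,.052))
rep("chan",(h[:,1]<60)&B(-.013,.013,-.07,.2,.027,.033))
rep("block",(pp.sum(1)<300)&B(-.04,.04,-.17,-.05,.071,.078))
go(s,-.048,.089,.050,5.4)
E
python3 chk.py w5
```

```text
21.25
grip top 1269 x [0.0054 0.0205 0.0359] y [0.0383 0.0497 0.0615] mid 0.0499 z 0.0971
bridge top 1513 x [-0.0312 -0.0158 -0.0007] y [0.028  0.0477 0.0673] mid 0.0476 z 0.0603
pointer top 322 x [-0.0558 -0.0466 -0.0385] y [0.0838 0.0911 0.0991] mid 0.0914 z 0.0748
pointer red 239 x [-0.0546 -0.0465 -0.0386] y [0.0842 0.0897 0.0991] mid 0.0916 z 0.0748
white line 41 x [-0.0556 -0.0464 -0.0385] y [0.091  0.0919 0.0932] mid 0.0921 z 0.0755
rod 1885 x [-0.0093 -0.0004  0.0084] y [-0.0633 -0.0188  0.0255] mid -0.0189 z 0.0482
chan 2126 x [-0.0117  0.0004  0.0127] y [-0.0541  0.1097  0.1579] mid 0.0519 z 0.0304
block 8134 x [-0.0305  0.0056  0.0359] y [-0.149  -0.1044 -0.0608] mid -0.1049 z 0.0744
TCP gauge [-0.1006  0.0545] 0.2018 yaw 5.56 tilt [ 0.0013  0.0016 -1.    ]
units x,y,z 1.314 -0.864 3.795 turn z 0.032
```

View pics/w5.png

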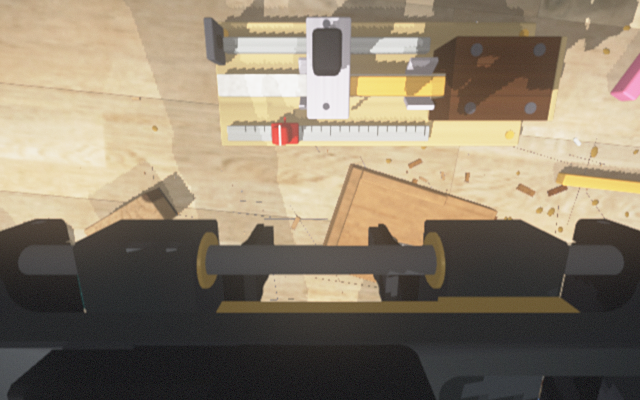

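The carriage (328,68) sits against the rod at (400,85), and the rod runs into the mortise. The pointer is at (287,133) and its line must move about 64 mm toward the block.

>>> arm_command:
  series: [0.6, -0.45, 0, 0, 0, 0.03, 0.6, 0.61, -0.44, 0.2, 0, 0, 0, 0.6, 0, 0, 0.6, 0, 0, 0, 0.6, 0, 0, 0.8, 0, 0, 0, 0.6, 0, 0, 0.8, 0, 0, 0, 0.6, 0, 0, 0.6, 0, 0, 0, 0.6, 0, 0, 0, 0, 0, 0, 0.6]

```text
time: 21.88
tool_pos: [0.5614, 0.1281, 0.076]
tool_rot: [0.999, 0.048, -0.005, -0.0]
force: [-0.5, -1.2, -0.6]
finger_gap: 0.0524
gripper_force: 0.0
```

```bash
python3 - <<'E'
from nav import *
s=r.observe();print(s["time"],s["force"]);go(s,-.052,.090,.048,5.4)
E
```

```text
21.8833 [-0.50438508 -1.16765276 -0.6478913 ]
TCP gauge [-0.0556  0.0912] 0.076 yaw 5.56 tilt [-9.2e-03 -5.0e-04 -1.0e+00]
units x,y,z 0.09 0.031 0.699 turn z 0.031
```

>>> arm_command:
  series: [0.05, 0.03, 0.4, 0, 0, 0.03, 0.6, 0, 0, 0.3, 0, 0, 0, 0.6, 0, 0, 0, 0, 0, 0, 0, 0, 0, 0, 0, 0, 0, 0, 0, 0, 0, 0, 0, 0, 0, 0, 0, 0, 0, 0, 0, 0, 0, 0, 0, 0, 0, 0, 0, 0, 0, 0, 0, 0, 0, 0]

```text
time: 22.55
tool_pos: [0.5673, 0.1277, 0.0541]
tool_rot: [0.999, 0.047, 0.001, 0.0]
force: [0.2, -0.3, -0.6]
finger_gap: 0.0202
gripper_force: 0.0
```

>>> arm_command:
  series: [0, 0, 0, 0, 0, 0, 0, 0, 0, 0, 0, 0, 0, 0, 0, 0, 0, 0, 0, 0, 0]

```text
time: 22.8
tool_pos: [0.5672, 0.128, 0.054]
tool_rot: [0.999, 0.047, 0.0, -0.0]
force: [-0.5, 1.2, 2.5]
finger_gap: 0.0157
gripper_force: 30.0
```

```bash
python3 - <<'E'
from nav import *
s=r.observe();print(s["time"],s["force"]);go(s,-.052,.090,.048,5.4)
E
sed -i 's/^go(s.*$/go(s,-.052,.09,.05,5.4)/' chk.py; python3 chk.py w6
```

```text
22.8 [-0.49454017  1.18513962  2.47796621]
TCP gauge [-0.0499  0.0906] 0.054 yaw 5.39 tilt [ 9.e-04 -1.e-04 -1.e+00]
units x,y,z -0.053 0.014 0.149 turn z -0.002
22.8
grip top 5511 x [0.0052 0.0212 0.036 ] y [0.0384 0.0503 0.0609] mid 0.0496 z 0.0969
bridge top 5043 x [-0.0401 -0.0165 -0.0003] y [0.0278 0.0488 0.1013] mid 0.0646 z 0.0601
pointer top 653 x [-0.0577 -0.0399 -0.0381] y [0.0734 0.0895 0.1062] mid 0.0898 z 0.0742
pointer red 264 x [-0.0424 -0.0401 -0.0383] y [0.0824 0.0893 0.0972] mid 0.0898 z 0.0734
white line 12 x [-0.0414 -0.0399 -0.0385] y [0.0895 0.0898 0.09  ] mid 0.0898 z 0.0753
rod 5657 x [-0.01   -0.001   0.0078] y [-0.0688 -0.0247  0.0212] mid -0.0238 z 0.0481
chan 6787 x [-0.0123  0.0024  0.0127] y [-0.0632  0.1007  0.1567] mid 0.0468 z 0.0302
block 239 x [-0.0329 -0.0269 -0.0125] y [-0.0638 -0.0617 -0.0604] mid -0.0621 z 0.0725
TCP gauge [-0.0499  0.0906] 0.054 yaw 5.39 tilt [ 9.e-04 -1.e-04 -1.e+00]
units x,y,z -0.053 0.014 0.099 turn z -0.002
```

>>> arm_command:
  series: [0, 0.1, 0, 0, 0, 0, 0, 0, 0.25, 0, 0, 0, 0, 0, 0, 0.3, 0, 0, 0, 0, 0, 0, 0.3, 0, 0, 0, 0, 0, 0, 0.3, 0, 0, 0, 0, 0, 0, 0.25, 0, 0, 0, 0, 0, 0, 0.05, 0, 0, 0, 0, 0, 0, 0, 0, 0, 0, 0, 0]

```text
time: 23.52
tool_pos: [0.5735, 0.0622, 0.0539]
tool_rot: [0.999, 0.045, 0.0, 0.001]
force: [1.0, -1.0, 5.9]
finger_gap: 0.0157
gripper_force: 30.0
```

```bash
python3 chk.py w7;python3 - <<'E'
import cv2
i=cv2.imread("pics/w7.png");cv2.imwrite("pics/w7c.png",cv2.resize(i[0:300,200:600],(800,600)))
E
```

```text
23.5167
grip top 5399 x [0.0054 0.0212 0.0358] y [0.037  0.0481 0.0599] mid 0.0485 z 0.0969
bridge top 5015 x [-0.0399 -0.0163 -0.0002] y [0.0117 0.0451 0.0659] mid 0.0388 z 0.0602
pointer top 665 x [-0.0579 -0.0397 -0.038 ] y [0.0072 0.0235 0.0401] mid 0.0237 z 0.0743
pointer red 264 x [-0.0423 -0.04   -0.0382] y [0.016  0.0239 0.0311] mid 0.0235 z 0.0734
white line 16 x [-0.0414 -0.0397 -0.0383] y [0.0095 0.0237 0.0239] mid 0.0167 z 0.0755
rod 5716 x [-0.0099 -0.0006  0.0078] y [-0.0656 -0.0199  0.0258] mid -0.0199 z 0.0481
chan 6050 x [-0.0099  0.0028  0.0121] y [-0.0649  0.1072  0.1568] mid 0.0459 z 0.0301
block 20018 x [-0.0318  0.0031  0.0352] y [-0.1253 -0.0905 -0.0614] mid -0.0934 z 0.0743
TCP gauge [-0.0498  0.0244] 0.0539 yaw 5.2 tilt [ 8.0e-04  2.6e-03 -1.0e+00]
units x,y,z -0.056 -1.639 0.098 turn z -0.041
```

View pics/w7c.png

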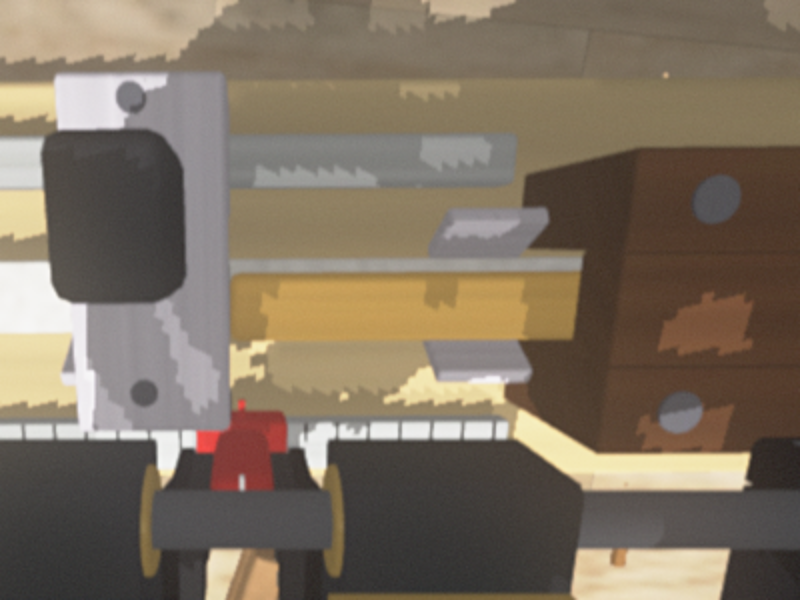

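The pointer line is near (242,480) in the crop. The carriage front edge is at x≈230, so the line is about 2–3 mm too far toward the block. I correct it.

>>> arm_command:
  series: [0, -0.06, 0, 0, 0, 0, 0, 0, 0, 0, 0, 0, 0, 0, 0, 0, 0, 0, 0, 0, 0]

```text
time: 23.82
tool_pos: [0.5733, 0.065, 0.0539]
tool_rot: [0.999, 0.046, 0.0, 0.001]
force: [-0.1, -1.1, 6.4]
finger_gap: 0.0157
gripper_force: 30.0
```

```bash
cat >> chk.py <<'E'
rep("bridge front part",B(-.028,-.003,.015,.08,.058,.0625)&(h[:,1]<60))
k=B(-.028,-.003,.015,.08,.058,.0625);print("front edge by slice",[np.percentile(a[k&(a[:,0]>x)&(a[:,0]<x+.006),1],[.5,2]).round(4) for x in(-.028,-.022,-.016,-.010)])
E
python3 chk.py w8
```

```text
23.8167
grip top 5397 x [0.0055 0.0213 0.0358] y [0.0369 0.0481 0.06  ] mid 0.0484 z 0.0968
bridge top 5000 x [-0.0399 -0.0164 -0.0002] y [0.0146 0.0452 0.0659] mid 0.0402 z 0.0602
pointer top 660 x [-0.0576 -0.0397 -0.0379] y [0.01   0.0263 0.0431] mid 0.0265 z 0.0742
pointer red 263 x [-0.0425 -0.0399 -0.0382] y [0.0191 0.0258 0.0339] mid 0.0265 z 0.0733
white line 18 x [-0.0556 -0.0394 -0.038 ] y [0.0127 0.0265 0.0417] mid 0.0272 z 0.0757
rod 5736 x [-0.0099 -0.0006  0.0078] y [-0.0658 -0.02    0.0256] mid -0.0201 z 0.0481
chan 6155 x [-0.01    0.0027  0.0121] y [-0.0648  0.1072  0.1567] mid 0.046 z 0.0302
block 19047 x [-0.0318  0.0029  0.0352] y [-0.1226 -0.089  -0.0614] mid -0.092 z 0.0742
TCP gauge [-0.0498  0.0273] 0.0539 yaw 5.25 tilt [ 8.0e-04  2.9e-03 -1.0e+00]
units x,y,z -0.056 -1.568 0.098 turn z -0.03
bridge front part 3683 x [-0.0277 -0.0151 -0.0031] y [0.0272 0.0466 0.0659] mid 0.0465 z 0.0602
front edge by slice [array([0.0267, 0.0272]), array([0.0272, 0.0277]), array([0.0272, 0.0277]), array([0.0272, 0.0277])]
```

>>> arm_command:
  series: [0, 0, 0, 0, 0, 0, 0.3, 0, 0, 0, 0, 0, 0, 0.45, 0, 0, 0, 0, 0, 0, 0.45, 0, 0, -0.2, 0, 0, 0, 0.45, 0, 0, -0.6, 0, 0, 0, 0.45, 0, 0, -0.9, 0, 0, 0, 0.45, -0.4, 0, -0.9, 0, 0, 0, 0.45, -0.7, 0, -0.9, 0, 0, 0, 0.45]

```text
time: 24.53
tool_pos: [0.5319, 0.0647, 0.1922]
tool_rot: [0.999, 0.047, 0.001, -0.001]
force: [0.2, -1.0, 1.7]
finger_gap: 0.0389
gripper_force: 0.0
```

>>> arm_command:
  series: [0, 0, 0, 0, 0, 0, 0.45, 0, 0, 0, 0, 0, 0, 0.45, 0, 0, 0, 0, 0, 0, 0.45]

```text
time: 24.78
tool_pos: [0.5309, 0.0639, 0.1902]
tool_rot: [0.999, 0.047, 0.0, 0.001]
force: [0.4, -0.0, -0.9]
finger_gap: 0.039
gripper_force: 0.0
```

```bash
python3 chk.py w9
```

```text
24.7833
grip top 1355 x [0.0045 0.0199 0.0358] y [0.0374 0.0487 0.0605] mid 0.049 z 0.0959
bridge top 1640 x [-0.032  -0.0161 -0.0007] y [0.0271 0.0468 0.0663] mid 0.0467 z 0.0593
pointer top 340 x [-0.0563 -0.0476 -0.0395] y [0.0191 0.0267 0.0342] mid 0.0267 z 0.0737
pointer red 265 x [-0.0561 -0.0473 -0.0395] y [0.0191 0.028  0.0343] mid 0.0267 z 0.0736
white line 42 x [-0.0567 -0.0479 -0.0393] y [0.0263 0.0267 0.0272] mid 0.0267 z 0.0748
rod 1942 x [-0.0103 -0.0016  0.0066] y [-0.0634 -0.019   0.0252] mid -0.0191 z 0.0471
chan 2255 x [-0.0123  0.0009  0.0128] y [-0.0563  0.1085  0.1569] mid 0.0503 z 0.0293
block 8494 x [-0.0317  0.0051  0.0347] y [-0.1497 -0.1059 -0.0618] mid -0.1058 z 0.0732
TCP gauge [-0.0921  0.0302] 0.1902 yaw 5.36 tilt [ 2.0e-04  1.2e-03 -1.0e+00]
units x,y,z 1.001 -1.496 3.505 turn z -0.009
bridge front part 1180 x [-0.0276 -0.0153 -0.0032] y [0.028 0.047 0.066] mid 0.047 z 0.0594
front edge by slice [array([0.028 , 0.0289]), array([0.028, 0.028]), array([0.028, 0.028]), array([0.028 , 0.0289])]
```

View pics/w9.png

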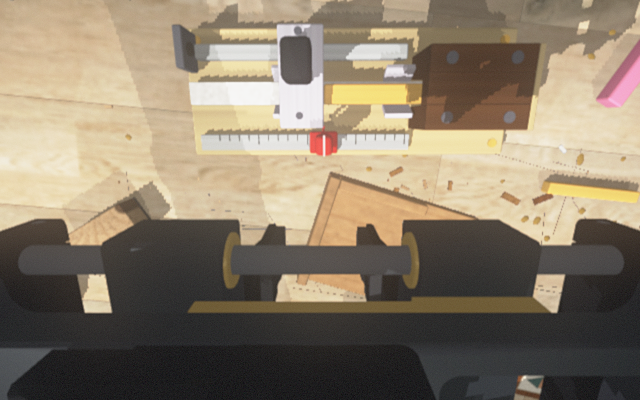

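The line and the carriage face agree to within 0.5 mm (0.0267 against 0.0270). The rod end meets the face, and the line at (323,145) sits level with the carriage front at (324,75). I hand the job in.

```bash
python3 -c "
from cell import r
print(r.close_job())"
```

```text
the job is handed in; nothing more can be done
None
```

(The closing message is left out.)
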